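# Puff the joint clean, then unlatch and hold up the hold-down tongue

## Task

First give the latched joint a puff of air: press the white spray cap of the duster can all the way down for a moment and let it spring back up. Then draw the tongue's sprung latch fully sideways while the tongue is still down on its ball, and lift the tongue's end off the ball. Finish while holding it still, at least 6 cm higher than it sat, without letting go, and leave the loupe, screwdriver and tray alone.

Things in the scene. Friction and masses are not known exactly. Their poses are not given: they have to be found in the camera images.
- fixture: Fixed hold-down fixture for watch movements; dark base plate 330 x 96 x 12 mm. Origin at bench height under the ball stud (24 mm across, top at 64 mm). x runs along the plate from ball to hinge (240 mm away), z up; black movement holder at x = 120 mm. The steel tongue (24 mm wide, at 66 to 74 mm height) runs from the hinge to a grey coupler over the ball.
- tongue (a joint): Angle of the tongue about its hinge, rad: 0 = down on the ball, grows as the ball end lifts (0.25 rad lifts it 60 mm; stop at 0.9). Swings freely, falls back when let go; 0.32 to 0.5 kg, 2 to 4 N to lift at the coupler. With the latch at rest a bolt under the ball stops it; drawing the latch over 7 mm frees it. Once raised it does not matter if the latch is drawn.
- latch (a joint): Travel of the latch slide on the coupler, m: 0 = at rest (locked), 0.010 = fully drawn, along the fixture's +y, towards the fixed grip plate. Its spring pushes back with 3 N at rest and 7 N fully drawn. Tab and grip plate are 56 mm over their outer faces at rest, 46 mm drawn; squeezing both in one grip draws the latch, and the same grip can lift the tongue.
- tab (a point): Centre of the outer face (towards fixture -y) of the latch's upright steel tab, 110 mm above the bench with the tongue down, 30 mm to -y of the ball axis at rest. Tab: 24 mm along x, 6 mm thick, from 84 to 130 mm height, on a slide bar (top at 84 mm) that ends 36 mm to +y of the ball axis at rest. Axes as the fixture's, tilting with the tongue.
- grip (a point): Point fixed to the tongue's coupler, midway between tab and grip plate as they stand with the latch fully drawn: 3 mm to +y of the ball axis, 110 mm above the bench with the tongue down. Grip plate: fixed, grey, upright, 30 mm along x, 6 mm thick, 90 to 130 mm height, outer face 23 mm to +y of this point. The tab's outer face is 33 mm to -y of it at rest, 23 mm drawn.
- hinge (a point): Centre of the tongue's hinge pin, 70 mm above the bench; the tongue turns about the fixture's y direction here. The grip point is 240 mm to -x, 3 mm to +y and 40 mm above it with the tongue down.
- duster: Fixed plain aluminium air duster can, 54 mm across, 150 mm tall, in a dark round foot 88 mm across, beside the fixture on its +y side; origin under its centre at bench height.
- cap (a joint): Travel of the duster's spray cap downward, m: 0 = up, 0.006 = fully down. A spring pushes it up with 3 N at rest and 7 N fully down.
- cap_top (a point): Centre of the top face of the white round spray cap (26 mm across, 20 mm tall) on the can; 177 mm above the bench when up. A thin spout points from its side towards the ball.
- loupe: Bystander: loose black watchmaker's loupe, 36 mm across, 38 mm tall, standing on the bench; origin under its centre.
- driver: Bystander: loose black-handled screwdriver about 130 mm long, lying on the bench along its x axis.
- tray: Bystander: loose white open parts tray, 100 x 75 x 22 mm; origin under its centre.
Mind the look-alikes: they are no part of the job. Leave any pink or red look-alike of the duster alone.

How it is judged:
By the outcome, as a careful person would: the job done as asked, in the order asked, and still so for the second after the job is handed in, while the arm keeps its last pose, push and grip.
It also fails if it takes over 43 s, if anything falls off the work surface, if the arm or the gripper's body presses on something with over 40 N, if the wrist force passes 120 N, or if a joint passes its speed limit or range.

## Robot

A 6-joint arm with a two-finger parallel gripper is mounted at the origin on the work surface. World frame = base frame: x ahead of the robot, y to its left, z up, the work surface at z = 0. Lengths are in mm, angles in rad, forces in N, time in s.
With the tool pointing down it reaches from about 350 to 725 mm from the base axis. Payload 4.3 kg.
Tool frame: the origin (TCP) lies midway between the tips of the shut fingers; the grasp point (between the pads) lies 19 mm behind it; z points along the fingers, y is the line along which they close (so a half turn about z gives the same grasp; the last joint's range is limited). The gripper opens to 85 mm and grips with 20 to 120 N. Pads are 22 mm wide; open, the fingers measure 114 mm over their backs; the gripper's body (76 mm by 85 mm) begins 54 mm behind the grasp point. The pads swing forward as they close: fully open they stand 13 mm farther back than shut.
Start: joints at [-1.259, 0.377, 0.081, 1.274, 0, 1.46], TCP at [235.422, -524.637, 231.329] pointing down, gripper open.
Joint ranges: [-2.72, 2.72], [-0.84, 1.66], [-1.02, 1.22], [-1.77, 2.12], [-1.37, 1.28], [-3.14, 3.14]. Speed limits (rad/s): [2.57, 2.57, 3.14, 3.14, 3.14, 3.14].

## Interface

Orientations are given as a rotation vector (axis times angle).
In Python, from rig import get_obs, snapshot, sign_off, spot_in, spot_point gives the robot as it stands.
- The arm moves only by the tool servo_tool, never from a script. Its argument "increments" is a list of rows, each a list of 3 entries, a list of its own where there are three numbers: the shift along the tool's x, y, z as a fraction of full scale, then the turn about the tool's z as a fraction of full scale, then the closure, from -1 (fully open) to 1 (shut). A call has exactly 5 rows; each row shifts and turns the commanded pose from where the row before left it, along the tool's axes as they then stand; what a row does not reach is not made up. Full scale, the value 1, is 500 mm for a shift and 0.1 rad for a turn. A row lasts 1/12 s, in which the tool goes at most 41.7 mm and 7.16 degrees, less where a joint would pass 70% of its speed; a pose out of reach is approached as far as the arm can. A call with a number of a shift or a turn outside -1 to 1 is refused whole. A call with a gripper value outside its range is refused whole. The fingers move at their own pace and stop on an object; the grip force is fixed at half the most. Time passes only in rows, so rows that do not move let the fingers close, or fill a call up. It gives the time, the measured TCP pose, the force, the opening and the grip force at its end, in the units of the state.
- get_obs(): the state, without advancing time (a new reading comes with each control period).
- snapshot(name): name is "scene" or "top" or "wrist"; returns a dict with "frame" (400x640x3 uint8, red, green, blue), "vfov" (degrees; the focal length in pixels is half the picture's height over the tangent of half this angle, whatever the lens; pixels are square), "cx", "cy" (the principal point, pixels), "world_from_camera" (4x4, takes a point from camera to world coordinates). Camera axes: x right, y up, looking along -z (the intrinsics and any distortion apply to the point x, -y, -z); pixel columns grow to the right and rows downward; lengths in mm; the calibration is good to about 2 mm. A picture is of the moment at which its call begins. There is no depth.
- sign_off(): hands the job in; it is judged then, once.
Trained networks look in the newest picture that a camera, given by its name, has taken for a name from the list of things; names that differ only in an ending like _2 or _b are one class to them, and where a whole thing is asked for, a point or a joint stands for the part that bears it (a point fixed in the world has none). Each returns a list of dicts, best first, with "score" (0 to 1); they miss things now and then, are a little off and sometimes report something else, mostly with a low value. They report only what shows in the picture. A call takes as long as a camera call. They do not tell look-alikes from the thing itself.
- spot_in(camera, thing): "box" ([centre column, centre row, width, height] in pixels, round what is visible of it).
- spot_point(camera, thing): "location" ([column, row] in pixels: a listed point, or the origin of a listed thing).
The state is a dict: "t": time; "joint_positions": joint angles; "qd": joint speeds; "effort": joint torques, N m; "tool_pos": TCP position; "orientation": TCP orientation; "contact_force": force on the tool from outside, world axes, zero at the start; "ft_torque": the same for the moment, N m; "gripper_width": finger opening in mm; "gripper_force": force on a finger pad.
Only numpy, scipy, OpenCV 4.12 (cv2) and the standard library are available. Lean on these libraries where they do the work, as an engineer would, in place of code of your own. Each camera call takes 0.05 s, during which the arm holds its last target. There are 200 camera calls.

## Working session

There is one attempt and no reset: what is moved stays moved. The work goes in short steps, Python scripts to look and compute and a tool call to move; the robot and the scene stay as the last step left them, time stands still between calls to the robot, and variables do not carry over. Pictures are saved under pics/ and viewed, at most 10 in all, crops included, and the job is handed in when it is done.

Besides the shell and the picture viewer there is one more tool, called after "Emit:" by a JSON object that holds its "method" and its "body", one argument or row to a line. servo_tool: Moves the arm, as the interface text tells. Its arguments: {"type":"object","properties":{"increments":{"type":"array"}},"required":["increments"]}

```bash
ls; mkdir -p pics; cat > h.py <<'E'
import numpy as np, cv2
from rig import get_obs, snapshot, sign_off, spot_in, spot_point
def ray(s,uv):
    f=200/np.tan(np.radians(s["vfov"]/2)); M=np.array(s["world_from_camera"])
    d=M[:3,:3]@np.array([(uv[0]-s["cx"])/f,-(uv[1]-s["cy"])/f,-1.]); return M[:3,3],d/np.linalg.norm(d)
def atz(s,uv,z):
    o,d=ray(s,uv); return o+d*(z-o[2])/d[2]
def tri(rs):
    A=sum(np.eye(3)-np.outer(d,d) for o,d in rs); b=sum((np.eye(3)-np.outer(d,d))@o for o,d in rs); return np.linalg.solve(A,b)
E
python3 - <<'E'
from h import *
print(get_obs())
for c in ["scene","top"]:
    s=snapshot(c); cv2.imwrite(f"pics/{c}1.png",s["frame"][:,:,::-1]); print(c,{k:v for k,v in s.items() if k!="frame"})
    for n,z in [("fixture",0),("hinge",70),("tab",110),("grip",110),("cap_top",177),("duster",0),("loupe",0),("tray",0),("driver",5)]:
        for r in spot_point(c,n)[:3]: print(n,round(r["score"],2),np.round(r["location"],1),atz(s,r["location"],z).round(1))
E
```

```text
pics
{'t': 0.0, 'joint_positions': array([-1.25927953e+00,  3.78066471e-01,  7.96322976e-02,  1.27438987e+00,
       -1.82741720e-05,  1.46050251e+00]), 'qd': array([-2.24485604e-05, -1.30159896e-03, -7.17712050e-05,  9.56423853e-04,
       -1.37529679e-04,  2.49966650e-04]), 'effort': array([-9.82375423e-04, -4.63606846e+01,  2.69874340e+01,  2.10588856e-02,
        7.80831442e-05, -1.96955881e-06]), 'tool_pos': array([ 235.21570072, -523.97694195,  230.36140053]), 'orientation': array([-3.07000960e+00, -6.57255509e-01,  3.48257124e-04]), 'contact_force': array([-0.18096032,  0.34108351,  0.34885417]), 'ft_torque': array([0.00999037, 0.0185814 , 0.03217205]), 'gripper_force': 0.0, 'gripper_width': 85.18513949033387}
scene {'vfov': 54.957098935590594, 'cx': 320.86831072812623, 'cy': 198.81549756469462, 'world_from_camera': array([[-5.16347870e-01, -5.66840699e-01,  6.41931850e-01,
         1.06501293e+03],
       [ 8.56377384e-01, -3.43197899e-01,  3.85788774e-01,
         2.47587796e+02],
       [ 1.62888393e-03,  7.48937130e-01,  6.62639059e-01,
         5.96099308e+02],
       [ 0
[... 1151 characters left out ...]
 -55.7   0. ]
hinge 0.77 [349.  142.9] [761.9 -77.8  70. ]
tab 0.51 [351.7 237.9] [525.8 -80.4 110. ]
grip 0.74 [341.8 229.5] [545.5 -57.2 110. ]
cap_top 0.7 [196.1 226.2] [549.6 268.2 177. ]
cap_top 0.59 [285.  287.6] [415.9  70.8 177. ]
cap_top 0.55 [224.5 281.7] [428.4 203.  177. ]
duster 0.96 [215.  233.9] [537.7 264.7   0. ]
duster 0.91 [238.9 271.7] [441.1 201.3   0. ]
duster 0.75 [294.6 277.7] [426.   58.4   0. ]
loupe 0.46 [392.2 223.6] [ 565.3 -193.8    0. ]
tray 0.71 [282.9 171.3] [701.7  90.8   0. ]
tray 0.48 [337.7 234.5] [536.8 -52.4   0. ]
driver 0.71 [263.4 224.6] [561.8 139.5   5. ]
driver 0.67 [394.3 181.7] [ 674.2 -199.9    5. ]
driver 0.55 [350.3 139.8] [784.9 -85.7   5. ]
```

View pics/scene1.png

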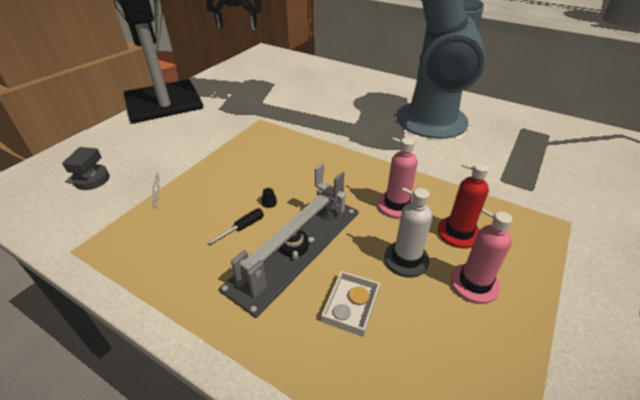

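View pics/top1.png

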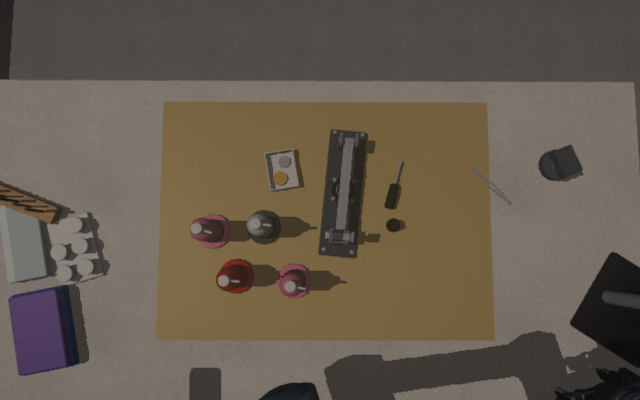

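```bash
python3 - <<'E'
import cv2,numpy as np
a=cv2.imread("pics/scene1.png")[130:330,220:520]; b=cv2.imread("pics/top1.png")[120:300,180:380]
a=cv2.resize(a,(600,400),interpolation=3); cv2.imwrite("pics/cropA.png",a)
cv2.imwrite("pics/cropB.png",cv2.resize(b,(660,594),interpolation=3))
E
```

```text
(no output)
```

View pics/cropA.png

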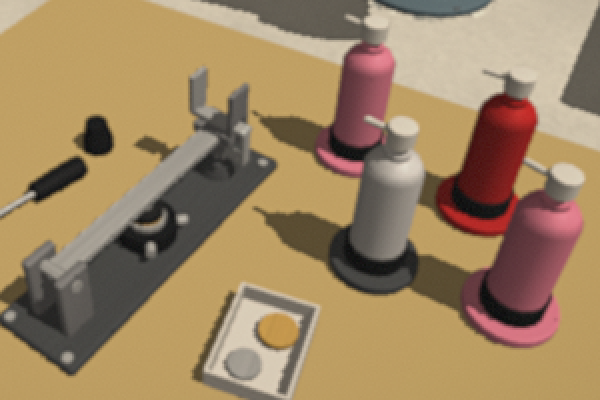

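View pics/cropB.png

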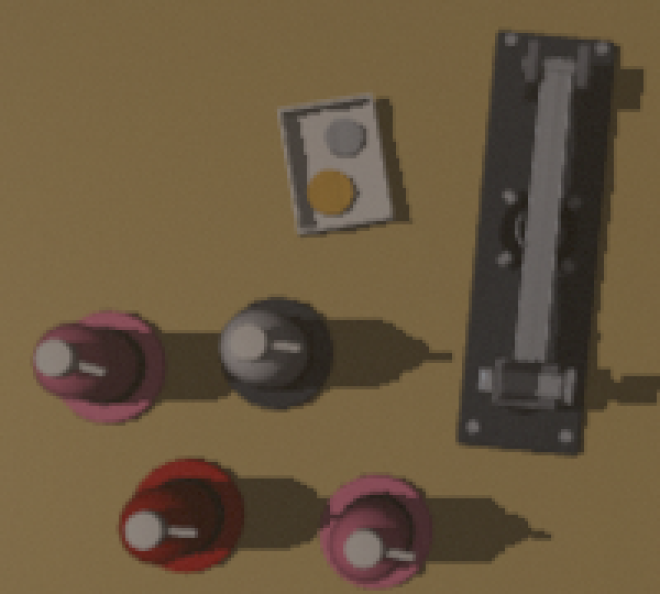

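```bash
python3 - <<'E'
from h import *
s=snapshot("scene"); t=snapshot("top")
print("cap top view",atz(t,(255.8,223.3),177), "scene",atz(s,(420.8,189.4),177),atz(s,(422,192),177), tri([ray(t,(255.8,223.3)),ray(s,(421.5,191))]))
print("tab",atz(t,(352.1,237),130),atz(s,(319.5,166.5),130),tri([ray(t,(352.1,237)),ray(s,(319.5,166.5))]))
print("plate",atz(t,(327.6,234.8),130),atz(s,(339.5,175),130),tri([ray(t,(327.6,234.8)),ray(s,(339.5,175))]))
C=np.array([atz(t,p,12) for p in [(330.9,129.7),(367.9,133.6),(355.8,257.9),(318.8,253.3)]]);print(C.round(1),C.mean(0))
e=(C[0]+C[1]-C[2]-C[3])/2; print("len",np.linalg.norm(e),"yaw",np.arctan2(e[1],e[0]))
cx,sx=[atz(s,p,12) for p in [(220+272/2,130+160/2),(220+70/2,130+372/2)]]; e=sx-cx; print(cx,sx,np.linalg.norm(e),np.arctan2(e[1],e[0]))
for c,q in (("scene",s),("top",t)):
  for n in ("tab","grip"):
    for r in spot_in(c,n)[:2]: print(c,n,np.round(r["box"],1),round(r["score"],2))
from scipy.spatial.transform import Rotation as R
print(R.from_rotvec(get_obs()["orientation"]).as_matrix().round(3))
E
```

```text
cap top view [556.24772744 136.52074086 177.        ] scene [550.80783328 135.86322487 177.        ] [556.25070964 139.95861159 177.        ] [555.86454236 137.51512694 177.95822409]
tab [527.46077133 -79.88326641 130.        ] [530.50264141 -77.0348834  130.        ] [527.27366021 -79.627007   127.00447048]
plate [532.42695998 -23.32296161 130.        ] [533.95319451 -28.92850261 130.        ] [533.66181195 -25.86803597 130.75252228]
[[ 810.   -34.6   12. ]
 [ 799.9 -131.3   12. ]
 [ 477.   -97.9   12. ]
 [ 488.5   -3.5   12. ]] [643.83973095 -66.81815976  12.        ]
len 323.85447248905257 yaw -0.09968650439559185
[490.86223615  -6.41934973  12.        ] [815.44906921 -32.87341447  12.        ] 325.663061670195 -0.08132099588972183
scene tab [327.2 189.1  29.   47.8] 0.76
scene grip [292.1 213.3 102.3 102.7] 0.95
top tab [338.1 237.5  28.1  11.6] 0.53
top grip [339.6 192.8  26.3  99.2] 0.57
[[ 0.912  0.409  0.   ]
 [ 0.409 -0.912 -0.   ]
 [ 0.     0.    -1.   ]]
```

Four cans in the scene image: pink (403,180), red (467,210), pink (487,258) and aluminium (412,235). The aluminium one, with the dark foot next to the fixture, is the duster (cap at about (556,137,177)). The tab is near (527,-80) and the grip plate near (533,-25); the fixture's yaw is about -0.095. First I turn the tool so that its y matches the fixture's +y, closing the gripper.

Emit:
{"method": "servo_tool", "body": {
  "increments": [
    [[0,0,0],-1,1],
    [[0,0,0],-1,1],
    [[0,0,0],-1,1],
    [[0,0,0],-1,1],
    [[0,0,0],-1,1]
  ]
}}

```text
t: 1.72
tool_pos: [235.4, -524.6, 231.4]
orientation: [2.81, 1.404, -0.0]
contact_force: [-0.2, -0.0, 0.1]
gripper_width: 25.5
gripper_force: 0.0
```

Emit:
{"method": "servo_tool", "body": {
  "increments": [
    [[0,0,0],-1,1],
    [[0,0,0],-1,1],
    [[0,0,0],-1,1],
    [[0,0,0],-1,1],
    [[0,0,0],-1,1]
  ]
}}

```text
t: 2.13
tool_pos: [235.4, -524.7, 231.4]
orientation: [2.375, 2.056, -0.0]
contact_force: [-0.7, 0.1, -0.1]
gripper_width: -0.2
gripper_force: 0.0
```

Emit:
{"method": "servo_tool", "body": {
  "increments": [
    [[0,0,0],-1,1],
    [[0,0,0],-1,1],
    [[0,0,0],-1,1],
    [[0,0,0],-1,1],
    [[0,0,0],-1,1]
  ]
}}

```text
t: 2.55
tool_pos: [235.4, -524.6, 231.3]
orientation: [1.793, 2.58, -0.0]
contact_force: [-0.5, 0.6, 1.0]
gripper_width: -0.1
gripper_force: 0.0
```

Emit:
{"method": "servo_tool", "body": {
  "increments": [
    [[0,0,0],-1,1],
    [[0,0,0],-1,1],
    [[0,0,0],-1,1],
    [[0,0,0],-1,1],
    [[0,0,0],-1,1]
  ]
}}

```text
t: 2.97
tool_pos: [235.4, -524.6, 231.3]
orientation: [1.099, 2.943, -0.0]
contact_force: [0.6, -0.1, 0.1]
gripper_width: 0.2
gripper_force: 0.0
```

Emit:
{"method": "servo_tool", "body": {
  "increments": [
    [[0,0,0],-1,1],
    [[0,0,0],-1,1],
    [[0,0,0],-1,1],
    [[0,0,0],-1,1],
    [[0,0,0],-1,1]
  ]
}}

```text
t: 3.38
tool_pos: [235.4, -524.7, 231.3]
orientation: [0.337, 3.123, -0.0]
contact_force: [-0.1, -0.2, -0.4]
gripper_width: 0.1
gripper_force: 0.0
```

Emit:
{"method": "servo_tool", "body": {
  "increments": [
    [[0,0,0],-1,1],
    [[0,0,0],-0.3,1],
    [[0,0,0],0,1],
    [[0,0,0],0,1],
    [[0,0,0],0,1]
  ]
}}

```text
t: 3.8
tool_pos: [235.4, -524.6, 231.3]
orientation: [0.142, 3.138, -0.0]
contact_force: [1.1, -0.5, -1.0]
gripper_width: -0.0
gripper_force: 0.0
```

Emit:
{"method": "servo_tool", "body": {
  "increments": [
    [[-0.0288,0.0765,0],0,1],
    [[-0.0288,0.0765,0],0,1],
    [[-0.0288,0.0765,0],0,1],
    [[-0.0288,0.0765,0],0,1],
    [[-0.0288,0.0765,0],0,1]
  ]
}}

```text
t: 4.22
tool_pos: [324.7, -339.0, 231.3]
orientation: [0.143, 3.138, -0.0]
contact_force: [0.6, -0.5, 0.2]
gripper_width: -0.1
gripper_force: 0.0
```

Emit:
{"method": "servo_tool", "body": {
  "increments": [
    [[-0.0288,0.0765,0],0,1],
    [[-0.0288,0.0765,0],0,1],
    [[-0.0288,0.0765,0],0,1],
    [[-0.0288,0.0765,0],0,1],
    [[-0.0288,0.0765,0],0,1]
  ]
}}

```text
t: 4.63
tool_pos: [413.7, -154.7, 231.6]
orientation: [0.142, 3.137, -0.001]
contact_force: [1.2, -1.0, -0.0]
gripper_width: 0.1
gripper_force: 0.0
```

Emit:
{"method": "servo_tool", "body": {
  "increments": [
    [[-0.0288,0.0765,0],0,1],
    [[-0.0288,0.0765,0],0,1],
    [[-0.0288,0.0765,0],0,1],
    [[0,0,0],0,1],
    [[0,0,0],0,1]
  ]
}}

```text
t: 5.05
tool_pos: [467.0, -44.3, 231.3]
orientation: [0.134, 3.139, -0.001]
contact_force: [-0.5, -0.5, -0.1]
gripper_width: -0.1
gripper_force: 0.0
```

```bash
python3 - <<'E'
from h import *
o=get_obs(); print(o["t"],o["tool_pos"],o["joint_positions"])
s=snapshot("wrist"); cv2.imwrite("pics/w1.png",s["frame"][:,:,::-1]); print(s["world_from_camera"].round(3))
for n,z in (("cap_top",177),("tab",110),("grip",110),("hinge",70)):
    for r in spot_point("wrist",n)[:3]: print(n,round(r["score"],2),np.round(r["location"],1),atz(s,r["location"],z).round(1))
for r in spot_in("wrist","cap_top")[:3]: print(r)
E
```

```text
5.05 [466.99847903 -44.32366314 231.29608813] [-2.29729097e-01  1.62984256e-01 -2.06982405e-01  1.20060689e+00
 -3.77290861e-04 -1.44389981e-01]
[[ 8.50000e-02 -9.45000e-01 -3.16000e-01  3.85590e+02]
 [ 9.96000e-01  8.10000e-02  2.70000e-02 -3.84960e+01]
 [-0.00000e+00 -3.17000e-01  9.48000e-01  3.72751e+02]
 [ 0.00000e+00  0.00000e+00  0.00000e+00  1.00000e+00]]
cap_top 0.94 [563.5 306.8] [556.2 136.6 177. ]
cap_top 0.92 [480.6 142.4] [421.2  61.3 177. ]
tab 0.63 [286.  253.9] [527.5 -87.3 110. ]
grip 0.56 [319. 257.] [533.7 -55.1 110. ]
{'box': [459.2, 138.2, 73.2, 39.3], 'score': 0.9}
{'box': [544.0, 300.9, 70.0, 37.8], 'score': 0.84}
{'box': [635.9, 138.9, 8.3, 6.3], 'score': 0.55}
```

View pics/w1.png

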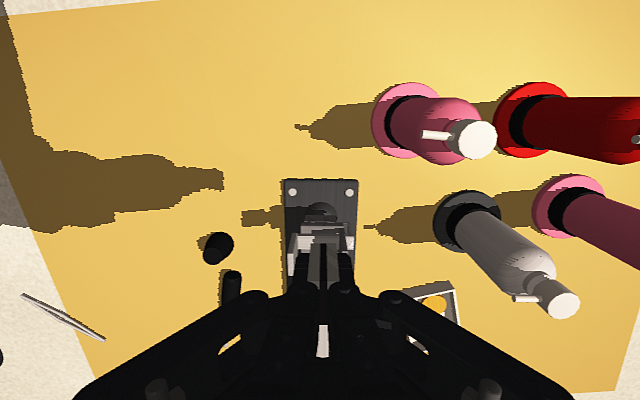

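The wrist camera puts the cap at (556,137), pixel (563,307), on the aluminium can. That agrees with the earlier measurements, so I go over it and press.

Emit:
{"method": "servo_tool", "body": {
  "increments": [
    [[-0.029,0.0754,0],0,1],
    [[-0.029,0.0754,0],0,1],
    [[-0.029,0.0754,0],0,1],
    [[-0.029,0.0754,0],0,1],
    [[-0.029,0.0754,0],0,1]
  ]
}}

```text
t: 5.77
tool_pos: [556.3, 135.4, 231.4]
orientation: [0.145, 3.138, -0.0]
contact_force: [0.2, -0.1, 0.8]
gripper_width: -0.2
gripper_force: 0.0
```

Emit:
{"method": "servo_tool", "body": {
  "increments": [
    [[0,0,0],0,1],
    [[0,0,0.046],0,1],
    [[0,0,0.046],0,1],
    [[0,0,0],0,1],
    [[0,0,0],0,1]
  ]
}}

```text
t: 6.18
tool_pos: [554.1, 133.7, 184.2]
orientation: [-0.144, -3.135, 0.001]
contact_force: [0.4, 0.2, 1.1]
gripper_width: -0.1
gripper_force: 0.0
```

Emit:
{"method": "servo_tool", "body": {
  "increments": [
    [[-0.004,0.0066,0],0,1],
    [[0,0,0.01],0,1],
    [[0,0,0.01],0,1],
    [[0,0,0.007],0,1],
    [[0,0,0],0,1]
  ]
}}

```text
t: 6.6
tool_pos: [559.4, 138.1, 172.7]
orientation: [0.141, 3.135, 0.0]
contact_force: [2.3, -0.2, 6.1]
gripper_width: -0.3
gripper_force: 2.9
```

Emit:
{"method": "servo_tool", "body": {
  "increments": [
    [[0,0,0.005],0,1],
    [[0,0,0.003],0,1],
    [[0,0,0],0,1],
    [[0,0,0],0,1],
    [[0,0,0],0,1]
  ]
}}

```text
t: 7.02
tool_pos: [559.5, 138.1, 171.0]
orientation: [0.141, 3.133, 0.0]
contact_force: [-1.5, -0.6, 14.0]
gripper_width: 0.3
gripper_force: 7.0
```

Emit:
{"method": "servo_tool", "body": {
  "increments": [
    [[0,0,-0.012],0,1],
    [[0,0,-0.02],0,1],
    [[0,0,-0.04],0,1],
    [[0,0,-0.05],0,1],
    [[0,0,0],0,1]
  ]
}}

```text
t: 7.43
tool_pos: [559.5, 138.5, 233.5]
orientation: [0.14, 3.133, 0.002]
contact_force: [0.9, -0.4, 1.2]
gripper_width: 0.7
gripper_force: 0.0
```

Emit:
{"method": "servo_tool", "body": {
  "increments": [
    [[0.0036,-0.0746,0],0,-1],
    [[0.0036,-0.0746,0],0,-1],
    [[0.0036,-0.0746,0],0,-1],
    [[0.0036,-0.0746,0],0,-1],
    [[0.0036,-0.0746,0],0,-1]
  ]
}}

```text
t: 7.85
tool_pos: [531.0, -48.0, 228.5]
orientation: [-0.14, -3.137, -0.0]
contact_force: [0.4, 0.6, 0.3]
gripper_width: 60.5
gripper_force: 0.0
```

Emit:
{"method": "servo_tool", "body": {
  "increments": [
    [[0,0,0],0,-1],
    [[0,0,0],0,-1],
    [[0,0,0],0,-1],
    [[0,0,0],0,-1],
    [[0,0,0],0,-1]
  ]
}}

```text
t: 8.27
tool_pos: [532.2, -45.4, 228.7]
orientation: [-0.138, -3.138, -0.0]
contact_force: [-0.4, 1.1, -0.9]
gripper_width: 85.1
gripper_force: 0.0
```

```bash
python3 - <<'E'
from h import *
from scipy.spatial.transform import Rotation as R
for i in range(2):
    s=snapshot("wrist"); o=get_obs(); print(o["t"],o["tool_pos"],o["joint_positions"].round(3),o["gripper_width"])
print(R.from_rotvec(o["orientation"]).as_matrix().round(3))
cv2.imwrite("pics/w2.png",s["frame"][:,:,::-1])
for c in ("wrist","top"):
  q=s if c=="wrist" else snapshot(c)
  for n,z in (("cap_top",177),("tab",110),("grip",110),("hinge",70)):
    for r in spot_point(c,n)[:2]: print(c,n,round(r["score"],2),np.round(r["location"],1),atz(q,r["location"],z).round(1))
E
```

```text
8.3167 [532.22695027 -45.45669547 228.67237007] [-0.204  0.295 -0.044  1.233  0.    -0.116] 85.73246957403515
8.3667 [532.24151359 -45.5587272  228.69622657] [-0.204  0.295 -0.044  1.233  0.    -0.116] 85.2841969200031
[[-0.996  0.088 -0.   ]
 [ 0.088  0.996  0.   ]
 [ 0.     0.    -1.   ]]
wrist cap_top 0.74 [493.4  28.4] [421.3  61.2 177. ]
wrist tab 0.89 [282.4 191. ] [527.  -83.2 110. ]
wrist grip 0.89 [315.  193.6] [532.  -53.8 110. ]
wrist hinge 0.6 [316.8 363.2] [774.5 -75.8  70. ]
top cap_top 0.67 [287.9 287.2] [416.7  64.5 177. ]
top cap_top 0.58 [222.4 280.3] [431.5 207.7 177. ]
top hinge 0.95 [348.3 138.8] [772.2 -76.1  70. ]
```

View pics/w2.png

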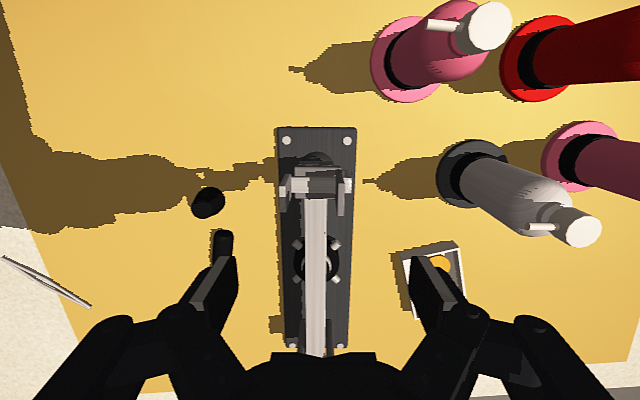

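The fixture is clear below: tab (281,190), grip plate (342,190), and the fingers straddle the pair. The grip point comes out at about (532,-50). Now descend.

Emit:
{"method": "servo_tool", "body": {
  "increments": [
    [[0,-0.009,0.05],0,-1],
    [[0,0,0.06],0,-1],
    [[0,0,0.06],0,-1],
    [[0,0,0.06],0,-1],
    [[0,0,0],0,-1]
  ]
}}

```text
t: 9.23
tool_pos: [527.1, -50.4, 108.2]
orientation: [-0.141, -3.128, -0.003]
contact_force: [-1.0, 0.3, 0.5]
gripper_width: 85.4
gripper_force: 0.0
```

Emit:
{"method": "servo_tool", "body": {
  "increments": [
    [[0,0,0.02],0,-1],
    [[0,0,0.02],0,-1],
    [[0,0,0],0,-1],
    [[0,0,0],0,-1],
    [[0,0,0],0,-1]
  ]
}}

```text
t: 9.65
tool_pos: [532.9, -51.5, 95.0]
orientation: [0.141, 3.136, -0.001]
contact_force: [-0.1, -0.5, 0.5]
gripper_width: 85.2
gripper_force: 0.0
```

```bash
python3 - <<'E'
from h import *
s=snapshot("wrist"); o=get_obs(); print(o["t"],o["tool_pos"],o["contact_force"])
cv2.imwrite("pics/w3.png",s["frame"][:,:,::-1])
E
```

```text
9.7 [532.87746982 -51.4856861   95.07471004] [ 0.66974792 -0.09882918  0.26795812]
```

View pics/w3.png

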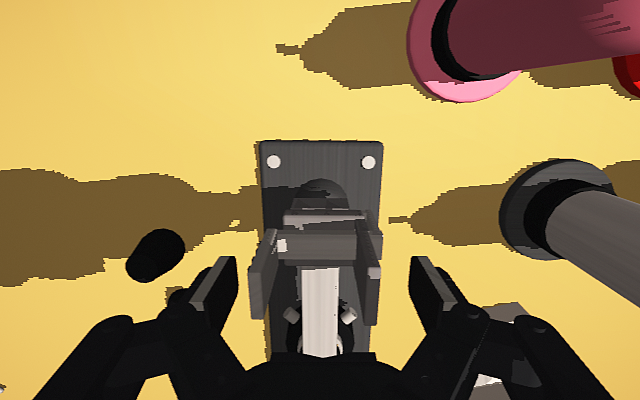

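The tab (262,275) and grip plate (370,265) sit between the open pads, with the larger gap on the plate side, as wanted. Now I squeeze.

Emit:
{"method": "servo_tool", "body": {
  "increments": [
    [[0,0,0],0,1],
    [[0,0,0],0,1],
    [[0,0,0],0,1],
    [[0,0,0],0,1],
    [[0,0,0],0,1]
  ]
}}

```text
t: 10.12
tool_pos: [532.8, -49.7, 95.5]
orientation: [0.142, 3.136, 0.006]
contact_force: [-1.9, 5.9, 9.4]
gripper_width: 43.5
gripper_force: 62.5
```

Emit:
{"method": "servo_tool", "body": {
  "increments": [
    [[0,0,0],0,1],
    [[0,0,0],0,1],
    [[0,0,0],0,1],
    [[0,0,0],0,1],
    [[0,0,0],0,1]
  ]
}}

```text
t: 10.53
tool_pos: [532.8, -49.6, 95.5]
orientation: [0.142, 3.136, 0.005]
contact_force: [-2.2, 5.8, 9.3]
gripper_width: 43.2
gripper_force: 62.4
```

Emit:
{"method": "servo_tool", "body": {
  "increments": [
    [[-0.0036,0,-0.0192],0,1],
    [[-0.0044,0,-0.019],0,1],
    [[0,0,0],0,1],
    [[0,0,0],0,1],
    [[0,0,0],0,1]
  ]
}}

```text
t: 10.95
tool_pos: [536.3, -50.0, 112.5]
orientation: [0.142, 3.138, 0.006]
contact_force: [3.6, 4.6, -3.9]
gripper_width: 43.6
gripper_force: 62.7
```

It lifts with only about 4 N, so the latch is free. Continue along the arc.

Emit:
{"method": "servo_tool", "body": {
  "increments": [
    [[-0.0052,0,-0.0188],0,1],
    [[-0.0058,0,-0.0186],0,1],
    [[-0.0066,0,-0.0183],0,1],
    [[-0.0074,0,-0.018],0,1],
    [[0,0,0],0,1]
  ]
}}

```text
t: 11.37
tool_pos: [549.1, -51.2, 150.0]
orientation: [0.142, 3.138, 0.005]
contact_force: [3.9, 4.2, -7.0]
gripper_width: 43.5
gripper_force: 63.0
```

Emit:
{"method": "servo_tool", "body": {
  "increments": [
    [[-0.008,0,-0.0178],0,1],
    [[-0.0088,0,-0.0175],0,1],
    [[-0.009,0,-0.017],0,1],
    [[0,0,0],0,1],
    [[0,0,0],0,1]
  ]
}}

```text
t: 11.78
tool_pos: [561.5, -52.4, 175.1]
orientation: [-0.141, -3.138, -0.005]
contact_force: [3.3, 4.0, -5.0]
gripper_width: 43.6
gripper_force: 64.0
```

Emit:
{"method": "servo_tool", "body": {
  "increments": [
    [[0,0,0],0,1],
    [[0,0,0],0,1],
    [[0,0,0],0,1],
    [[0,0,0],0,1],
    [[0,0,0],0,1]
  ]
}}

```text
t: 12.2
tool_pos: [561.4, -52.4, 174.9]
orientation: [-0.141, -3.138, -0.005]
contact_force: [3.3, 4.3, -5.3]
gripper_width: 43.2
gripper_force: 64.0
```

```bash
python3 - <<'E'
from h import *
s=snapshot("scene"); o=get_obs(); print(o["t"],o["tool_pos"],o["contact_force"],abs(o["qd"]).max(),o["gripper_width"])
cv2.imwrite("pics/s2.png",cv2.resize(s["frame"][100:330,180:520,::-1],(680,460),interpolation=3))
E
```

```text
12.25 [561.40070708 -52.38212192 174.96752666] [ 2.42096911  3.69533632 -5.54971173] 0.0021786015215367106 43.54593720674421
```

View pics/s2.png

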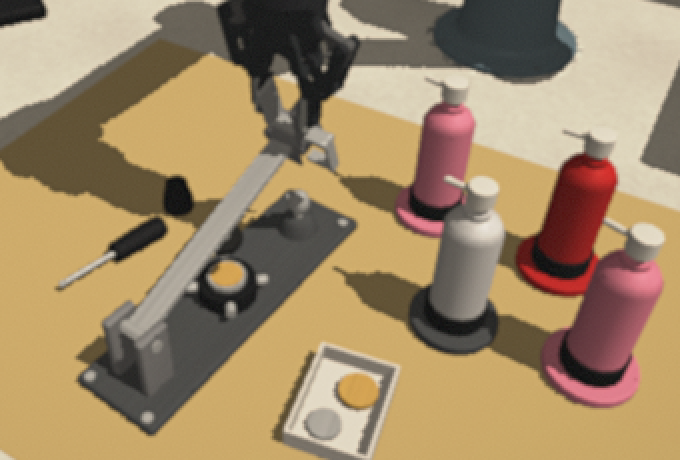

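The picture shows the tongue raised off the ball stud (crop pixel (297,215)), with its end held in the fingers near (290,140). The cap is back up, and the loupe, screwdriver and tray have not moved. The TCP has risen about 79 mm and is still.

```bash
python3 -c "from rig import sign_off; print(sign_off())"
```

```text
the job is handed in; nothing more can be done
None
```

I pressed the duster cap fully down and let it spring back, then drew the latch with the tongue still down. I handed the job in with the tongue's end held still, the gripper about 79 mm higher than where it took hold and the bystanders untouched.

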